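# Set a square flush against a board's edge on the chalk line

## Task

Set the engineer's square on the red-brown board as for marking a cut: the stock standing on the table with its inner face flush against the board's long edge that faces the robot, the blade lying across the board's top with its outer (graduated) edge on the chalk line. Press the stock gently but firmly home against the edge before you let go, so that no gap is left, and do not shove the board out of place or disturb the tape measure and the pliers.

Things in the scene. Friction and masses are not known exactly. Their poses are not given: they have to be found in the camera images.
- square: L-shaped engineer's square, 0.6 kg. Dark steel stock 26 (x) x 100 (y) x 34 (z) mm; bright blade 28 wide, 3 thick, leaves its inner face (x = +13) at the +y end (y = 22 to 50 mm) and reaches to x = 138, underside 17.5 mm above the foot. Origin: centre of the stock's underside; x along the blade, y along the stock towards the blade end, z up. Stands alone, blade clear of the table
- face_left (a point): point on the square's inner stock face (x = +13 mm), 48 mm from the stock's middle at the blade's end, 10 mm above the foot; axes as the square's
- face_right (a point): point on the square's inner stock face (x = +13 mm), 48 mm from the stock's middle at the bare end, 10 mm above the foot; axes as the square's
- blade_edge (a point): where the blade's outer graduated edge leaves the stock's inner face: x = +13, y = +50, z = +17.5 mm in the square's frame (the edge runs on along the square's +x)
- board: loose red-brown phenolic board lying flat on the table, 156 (x) x 300 (y) x 16 (z) mm, about 1.2 kg; origin at the centre of its underside; x across the board away from the robot, y along its long edges to the robot's left, z up. The edge that faces the robot is the face x = -78 mm
- line_end (a point): near end of the white chalk line (3 mm wide, straight across the board's top along the board's x) at the edge facing the robot: x = -78, y = +60, z = +16 mm in the board's frame; axes as the board's
- edge_left (a point): point on the board's robot-side upper edge 140 mm to the left (+y) of its middle
- edge_right (a point): point on the board's robot-side upper edge 140 mm to the right (-y) of its middle
- tape_measure: bystander: yellow and black tape measure 69 x 80 x 35 mm; origin at the centre of its underside
- cutter_red: bystander: red-handled pliers 52 x 195 x 15 mm lying flat; origin at the centre of the underside

How it is judged:
By the outcome, as a careful person would: the job done as asked, in the order asked, and still so for the second after the job is handed in, with the robot touching nothing.
It also fails if it takes over 45 s, if anything falls off the work surface, if the arm or the gripper's body presses on something with over 40 N, if the wrist force passes 120 N, or if a joint passes its speed limit or range.

## Robot

A 6-joint arm with a two-finger parallel gripper is mounted at the origin on a cart in front of the work surface, level with it; the furniture and walls round the work are solid. World frame = base frame: x ahead of the robot, y to its left, z up, the work surface at z = 0. Lengths are in m, angles in rad, forces in N, time in s.
With the tool pointing down it reaches from about 0.25 to 0.8 m from the base axis. Payload 3.9 kg.
Tool frame: the origin (TCP) lies midway between the tips of the shut fingers; the grasp point (between the pads) lies 19 mm behind it; z points along the fingers, y is the line along which they close (so a half turn about z gives the same grasp; the last joint's range is limited). The gripper opens to 85 mm and grips with 20 to 120 N. Pads are 22 mm wide; open, the fingers measure 114 mm over their backs; the gripper's body (76 mm by 85 mm) begins 54 mm behind the grasp point. The pads swing forward as they close: fully open they stand 13 mm farther back than shut.
Start: joints at [-1.222, 0.26, -0.138, 1.173, 0, 1.571], TCP at [0.179, -0.493, 0.231] pointing down, gripper open.
Joint ranges: [-2.78, 2.78], [-0.83, 1.72], [-1.28, 1.37], [-1.9, 2.12], [-1.57, 1.48], [-3.14, 3.14]. Speed limits (rad/s): [2.57, 2.57, 3.14, 3.14, 3.14, 3.14].

## Interface

Orientations are given as a unit quaternion [x, y, z, w].
In Python, from station import status, read_camera, workorder, cut_out gives the robot as it stands.
- The arm moves only by the tool play_rows, never from a script. Its argument "commands" is a list of rows, each an object with "dp": the shift along the tool's x, y, z as a fraction of full scale, a list of three; "twist": the turn, a rotation vector about the tool's x, y, z as a fraction of full scale, a list of three; "claw": the opening, from 0 (shut) to 1 (fully open). A call has exactly 8 rows; each row is the pose to reach, as a shift and turn from the pose commanded when the call began, along the tool's axes at that moment; what a row does not reach only later rows make up. Full scale, the value 1, is 0.25 m for a shift and 90 degrees for a turn. A row lasts 1/8 s, in which the tool goes at most 62.5 mm and 10.7 degrees, less where a joint would pass 70% of its speed; a pose out of reach is approached as far as the arm can. A call with a number of a shift or a turn outside -1 to 1 is refused whole. A call with a gripper value outside its range is refused whole. The fingers move at their own pace and stop on an object; the grip force is fixed at half the most. Time passes only in rows, so rows that repeat a pose let the fingers close, or fill a call up. It gives the time, the measured TCP pose, the force, the opening and the grip force at its end, in the units of the state.
- status.observe(): the state, without advancing time (a new reading comes with each control period).
- read_camera(name): name is "side" or "top"; returns a dict with "frame" (420x560x3 uint8, red, green, blue), "K" (3x3 intrinsics, pixels), "rvec" (rotation vector, rad) and "tvec" (3), from world to camera coordinates, as OpenCV has them. Camera axes: x right, y down, z forward; pixel columns grow to the right and rows downward; lengths in m; the calibration is good to about 2 mm. A picture is of the moment at which its call begins. There is no depth.
- workorder.finish_job(): hands the job in; it is judged then, once.
Trained networks look in a picture, given as the dict that the camera call returned (one of the last four; its "shot" number tells which), for a name from the list of things; names that differ only in an ending like _2 or _b are one class to them, and where a whole thing is asked for, a point or a joint stands for the part that bears it (a point fixed in the world has none). Each returns a list of dicts, best first, with "p" (0 to 1); they miss things now and then, are a little off and sometimes report something else, mostly with a low value. They report only what shows in the picture. A call takes as long as a camera call.
- cut_out(picture, thing): "pixels" (420x560 bool, what is visible of it) and "point" ([column, row] in pixels, amid what is visible of it).
The state is a dict: "time": time; "q": joint angles; "joint_vel": joint speeds; "joint_torque": joint torques, N m; "position": TCP position; "orientation": TCP orientation; "wrist_force": force on the tool from outside, world axes, zero at the start; "ft_torque": the same for the moment, N m; "gripper_width": opening from 0.0 (shut) to 1.0 (fully open); "grasp_force": force on a finger pad.
Only numpy, scipy, OpenCV 4.12 (cv2) and the standard library are available. Lean on these libraries where they do the work, as an engineer would, in place of code of your own. Each camera call takes 0.05 s, during which the arm holds its last target. There are 200 camera calls.

## Working session

There is one attempt and no reset: what is moved stays moved. The work goes in short steps, Python scripts to look and compute and a tool call to move; the robot and the scene stay as the last step left them, time stands still between calls to the robot, and variables do not carry over. Pictures are saved under pics/ and viewed, at most 10 in all, crops included, and the job is handed in when it is done.

Besides the shell and the picture viewer there is one more tool, called after "Emit:" in YAML: its name, and indented under it one key for each argument. play_rows: Moves the arm, as the interface text tells. Shift numbers are shares of 0.25 m and turn numbers shares of 90 degrees, none past 1 either way. Its arguments: {"type":"object","properties":{"commands":{"type":"array"}},"required":["commands"]}

```bash
mkdir -p pics; ls
cat > h.py <<'E'
import numpy as np, cv2
from scipy.spatial.transform import Rotation as R
from station import status, read_camera, workorder, cut_out
def cam(p):
    Rm=R.from_rotvec(np.ravel(p["rvec"])).as_matrix(); return np.array(p["K"]),Rm,np.ravel(p["tvec"])
def toplane(p,uv,z):
    K,Rm,t=cam(p); uv=np.atleast_2d(uv).astype(float)
    d=(Rm.T@np.linalg.inv(K)@np.c_[uv,np.ones(len(uv))].T).T
    c=-Rm.T@t; return c+d*((z-c[2])/d[:,2])[:,None]
def proj(p,X):
    K,Rm,t=cam(p); x=(np.atleast_2d(X)@Rm.T+t)@K.T; return x[:,:2]/x[:,2:]
def save(p,n): cv2.imwrite("pics/"+n,p["frame"][:,:,::-1])
E
python3 - <<'E'
from h import *
s=status.observe(); print({k:np.round(v,3) for k,v in s.items()})
for n in("top","side"):
    p=read_camera(n); save(p,n+"0.png"); K,Rm,t=cam(p); print(n,K.round(0).tolist(),(-Rm.T@t).round(3),Rm.round(2).tolist())
    for th in("square","board","line_end","tape_measure","cutter_red"):
        r=cut_out(p,th)
        for c in r[:2]:
            print(th,round(c["p"],2),c["point"],c["pixels"].sum(),toplane(p,c["point"],.016).round(3))
E
```

```text
pics
{'time': np.float64(0.0), 'q': array([-1.222,  0.261, -0.139,  1.173, -0.   ,  1.571]), 'joint_vel': array([ 0.001, -0.   , -0.001, -0.001,  0.001, -0.   ]), 'joint_torque': array([ 1.0000e-03, -4.0568e+01,  2.5392e+01,  1.9000e-02,  0.0000e+00,
       -0.0000e+00]), 'position': array([ 0.179, -0.493,  0.23 ]), 'orientation': array([ 0.985,  0.174, -0.   , -0.001]), 'wrist_force': array([-0.614, -0.082, -0.41 ]), 'ft_torque': array([-0.032,  0.036,  0.012]), 'grasp_force': np.float64(0.0), 'gripper_width': np.float64(1.0)}
top [[494.0, 0.0, 283.0], [0.0, 494.0, 212.0], [0.0, 0.0, 1.0]] [ 0.332 -0.067  1.259] [[0.01, -1.0, 0.01], [-0.99, -0.01, -0.13], [0.13, -0.01, -0.99]]
square 0.86 [209.3, 217.5] 992 [[0.478 0.11  0.016]]
board 0.68 [361.3, 169.7] 6955 [[ 0.606 -0.276  0.016]]
board 0.62 [209.7, 217.9] 1064 [[0.477 0.109 0.016]]
line_end 0.67 [359.8, 171.3] 7013 [[ 0.601 -0.272  0.016]]
tape_measure 0.72 [129.8, 209.2] 679 [[0.497 0.312 0.016]]
tape_measure 0.68 [210.0, 214.7] 1031 [[0.485 0.109 0.016]]
cutter_red 0.79 [330.7, 265.5] 853 [[ 0.36  -0.197  0.016]]
side [[519.0, 0.0, 279.0], [0.0, 519.0, 213.0], [0.0, 0.0, 1.0]] [-0.181  0.906  1.024] [[-0.8, -0.6, 0.02], [-0.39, 0.5, -0.77], [0.45, -0.63, -0.64]]
square 0.81 [255.1, 256.4] 671 [[0.471 0.1   0.016]]
board 0.56 [294.8, 184.1] 2657 [[ 0.58  -0.245  0.016]]
line_end 0.75 [295.1, 181.5] 2634 [[ 0.587 -0.258  0.016]]
tape_measure 0.98 [190.1, 298.9] 719 [[0.505 0.321 0.016]]
cutter_red 0.6 [342.5, 219.7] 424 [[ 0.361 -0.186  0.016]]
```

Run:
```python
import cv2,numpy as np
a=cv2.imread("pics/top0.png")[110:320,90:470]; cv2.imwrite("pics/top0c.png",cv2.resize(a,None,fx=2.1,fy=2.1,interpolation=cv2.INTER_CUBIC))
```

```text
(no output)
```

View pics/top0c.png

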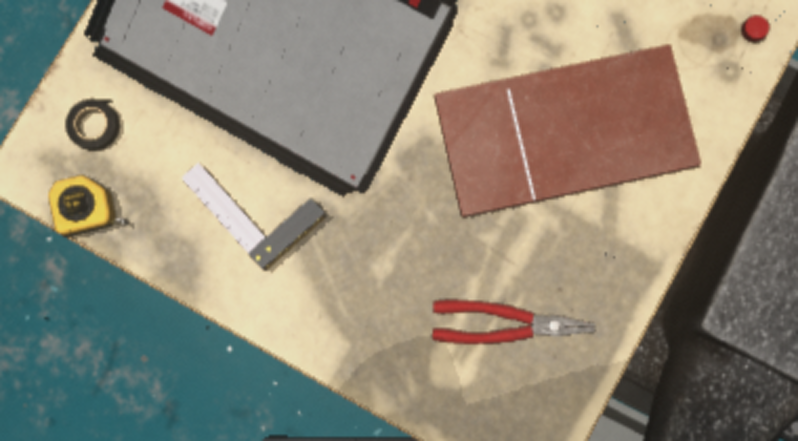

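View pics/side0.png

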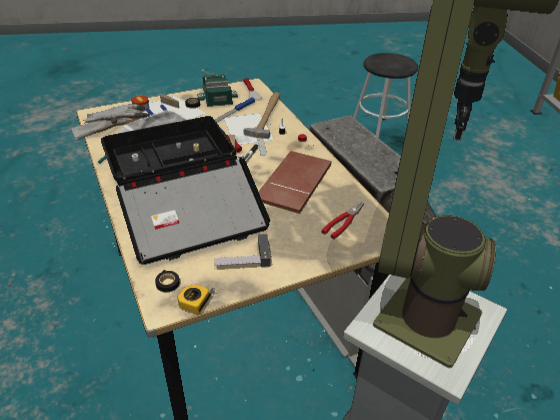

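```bash
cat > fit.py <<'E'
from h import *
from scipy.optimize import minimize
def box(x0,x1,y0,y1,z0,z1): return np.array([[x,y,z] for z in(z0,z1) for x,y in((x0,y0),(x1,y0),(x1,y1),(x0,y1))])/1e3
B=box(-78,78,-150,150,0,16); L=box(-78,78,58.5,61.5,16,16)[4:]; S=box(-13,13,-50,50,0,34); BL=box(13,138,22,50,17.5,20.5)
LAY={"board":[(B,1),(B[4:],2),(L,3)],"square":[(S,1),(BL,2),(BL[4:],3),(S[4:],4)]}
def world(pose,X):
    c,s=np.cos(pose[2]),np.sin(pose[2]); return np.c_[X[:,0]*c-X[:,1]*s+pose[0],X[:,0]*s+X[:,1]*c+pose[1],X[:,2]+(pose[3] if len(pose)>3 else 0)]
def cost(pose,p,name,roi,img,ss=8):
    u0,v0,u1,v1=roi; lab=np.zeros(((v1-v0)*ss,(u1-u0)*ss),np.uint8)
    for X,l in LAY[name]:
        q=(proj(p,world(pose,X))-[u0-.5,v0-.5])*ss-.5
        h=cv2.convexHull(np.round(q*16).astype(np.int32)); cv2.fillConvexPoly(lab,h,l,shift=4)
    A=np.stack([cv2.resize((lab==k).astype(np.float32),(u1-u0,v1-v0),interpolation=cv2.INTER_AREA).ravel() for k in range(lab.max()+1)],1)
    A=A[:,A.sum(0)>5]; Y=img.reshape(-1,3)
    W=np.linalg.lstsq(A,Y,rcond=None)[0]
    return np.minimum(np.abs(Y-A@W),80).mean()
def fit(p,name,pose0,m=8):
    q=proj(p,world(pose0,np.vstack([X for X,_ in LAY[name]]))); a=(q.min(0)-m).astype(int); b=(q.max(0)+m).astype(int)
    roi=(max(a[0],0),max(a[1],0),min(b[0],560),min(b[1],420)); img=p["frame"][roi[1]:roi[3],roi[0]:roi[2]].astype(np.float32)
    best=None
    x=np.array(pose0[:3])
    for st in(.012,.004,.0015):
        sim=np.vstack([x,x+[st,0,0],x+[0,st,0],x+[0,0,st*8]])
        f=(lambda z: cost(np.r_[z,pose0[3:]],p,name,roi,img))
        r=minimize(f,x,method="Nelder-Mead",options=dict(initial_simplex=sim,xatol=2e-5,fatol=1e-3,maxiter=150)); x=r.x
    return x,r.fun
E
python3 - <<'E'
from fit import *
pt=read_camera("top")
c=np.array([[435,95],[670,45],[700,165],[462,216],[320,205],[262,262]])/2.1+[90,110]
w=toplane(pt,c[:4],.016); print(w.round(3))
d=w[0]+w[3]-w[1]-w[2]; b0=[*w[:,:2].mean(0),np.arctan2(-d[0],d[1])]
v=toplane(pt,c[4:],.034); d=v[1]-v[0]; s0=[*v[:,:2].mean(0),np.arctan2(-d[0],d[1])]; print(b0,s0)
for n in("top","side"):
    p=read_camera(n); f=p["frame"].copy()
    for name,x0 in(("board",b0),("square",s0)):
        x,r=fit(p,name,x0); print(n,name,x.round(4),np.degrees(x[2]).round(2),round(r,2))
E
```

```text
[[ 0.642 -0.111  0.016]
 [ 0.709 -0.401  0.016]
 [ 0.558 -0.435  0.016]
 [ 0.492 -0.144  0.016]]
[np.float64(0.6002291269923815), np.float64(-0.27282594624708567), np.float64(0.22482348664138305)] [np.float64(0.4670215257899838), np.float64(0.0594313810464511), np.float64(0.7977186898841854)]
top board [ 0.6015 -0.2722  0.2276] 13.04 14.65
top square [0.4679 0.0656 0.7509] 43.02 23.19
side board [ 0.6022 -0.2737  0.2299] 13.17 19.74
side square [0.4671 0.0661 0.7518] 43.07 27.48
```

```bash
cat >> h.py <<'E'
def mv(pos,yaw_deg):
    "dp, twist to bring TCP to pos with tool y along yaw, pointing straight down"
    s=status.observe(); R0=R.from_quat(s["orientation"])
    y=np.radians(yaw_deg); Y=np.array([np.cos(y),np.sin(y),0]); Z=np.array([0,0,-1.]); X=np.cross(Y,Z)
    R1=R.from_matrix(np.c_[X,Y,Z]); dp=R0.inv().apply(np.array(pos)-s["position"])
    tw=(R0.inv()*R1).as_rotvec()
    print("t",round(float(s["time"]),2),"pos",s["position"].round(4),"dp",(dp/.25).round(4),"tw",np.degrees(tw).round(2),(tw/(np.pi/2)).round(4),"F",np.round(s["wrist_force"],2),"w",round(float(s["gripper_width"]),3))
    return R0
E
python3 -c "
from h import *
mv([.4655,.068,.13],43.05)
mv([.32,-.21,.2],10)"
```

```text
t 0.75 pos [ 0.1794 -0.4934  0.2313] dp [ 1.8429 -1.7192  0.4052] tw [   0.      0.   -113.06] [ 0.      0.     -1.2563] F [-0.63  0.09 -0.16] w 0.999
t 0.75 pos [ 0.1794 -0.4934  0.2313] dp [ 0.9159 -0.8731  0.1253] tw [  0.     0.   -80.01] [ 0.     0.    -0.889] F [-0.63  0.09 -0.16] w 0.999
```

Emit:
play_rows:
  commands:
    - {"dp": [0.15, -0.15, 0.02], "twist": [0, 0, -0.11], "claw": 0.6}
    - {"dp": [0.3, -0.29, 0.04], "twist": [0, 0, -0.22], "claw": 0.6}
    - {"dp": [0.45, -0.43, 0.06], "twist": [0, 0, -0.33], "claw": 0.6}
    - {"dp": [0.6, -0.57, 0.08], "twist": [0, 0, -0.44], "claw": 0.6}
    - {"dp": [0.75, -0.71, 0.1], "twist": [0, 0, -0.55], "claw": 0.6}
    - {"dp": [0.9, -0.85, 0.12], "twist": [0, 0, -0.66], "claw": 0.6}
    - {"dp": [0.95, -0.9, 0.12], "twist": [0, 0, -0.77], "claw": 0.6}
    - {"dp": [1, -0.95, 0.12], "twist": [0, 0, -0.88], "claw": 0.6}

```text
time: 1.75
position: [0.3336, -0.1837, 0.2014]
orientation: [0.646, 0.764, 0.0, 0.0]
wrist_force: [0.2, -0.7, -0.9]
gripper_width: 0.602
grasp_force: 0.0
```

```bash
python3 -c "
from h import *
mv([.4655,.068,.12],43.05)"
```

```text
t 1.75 pos [ 0.3336 -0.1837  0.2014] dp [0.905  0.6879 0.3256] tw [ 1.000e-02  2.000e-02 -3.346e+01] [ 1.000e-04  2.000e-04 -3.718e-01] F [ 0.23 -0.67 -0.95] w 0.602
```

Emit:
play_rows:
  commands:
    - {"dp": [0.15, 0.11, 0.05], "twist": [0, 0, -0.08], "claw": 0.6}
    - {"dp": [0.3, 0.23, 0.1], "twist": [0, 0, -0.16], "claw": 0.6}
    - {"dp": [0.45, 0.34, 0.16], "twist": [0, 0, -0.24], "claw": 0.6}
    - {"dp": [0.6, 0.46, 0.22], "twist": [0, 0, -0.32], "claw": 0.6}
    - {"dp": [0.75, 0.57, 0.28], "twist": [0, 0, -0.372], "claw": 0.6}
    - {"dp": [0.905, 0.688, 0.325], "twist": [0, 0, -0.372], "claw": 0.6}
    - {"dp": [0.905, 0.688, 0.325], "twist": [0, 0, -0.372], "claw": 0.6}
    - {"dp": [0.905, 0.688, 0.325], "twist": [0, 0, -0.372], "claw": 0.6}

```text
time: 2.75
position: [0.4663, 0.0658, 0.1199]
orientation: [0.401, 0.916, -0.001, -0.0]
wrist_force: [0.2, -0.2, 1.1]
gripper_width: 0.601
grasp_force: 0.0
```

```bash
python3 -c "
from h import *
mv([.4655,.068,.017],43.05)
p=read_camera('side'); a=p['frame'][170:300,180:340]; cv2.imwrite('pics/s1.png',cv2.resize(a[:,:,::-1],None,fx=4,fy=4))"
```

```text
t 2.75 pos [0.4663 0.0658 0.1199] dp [0.0085 0.0043 0.4118] tw [-0.07 -0.02 -0.36] [-0.0008 -0.0002 -0.004 ] F [ 0.16 -0.18  1.06] w 0.601
```

View pics/s1.png

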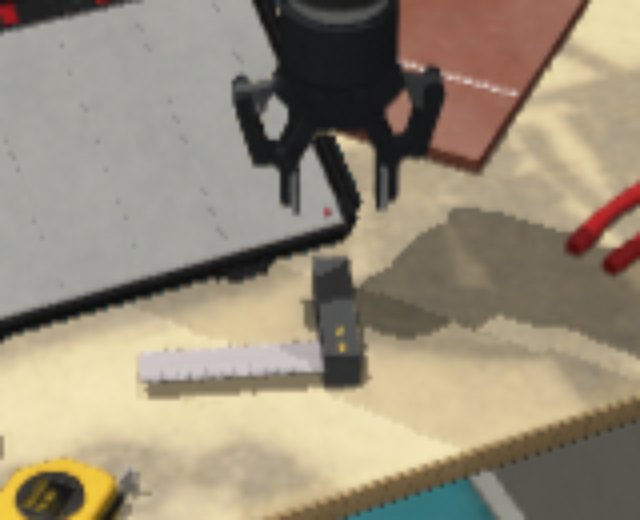

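Emit:
play_rows:
  commands:
    - {"dp": [0.0085, 0.0045, 0.1], "twist": [0, 0, -0.004], "claw": 0.6}
    - {"dp": [0.0085, 0.0045, 0.2], "twist": [0, 0, -0.004], "claw": 0.6}
    - {"dp": [0.0085, 0.0045, 0.3], "twist": [0, 0, -0.004], "claw": 0.6}
    - {"dp": [0.0085, 0.0045, 0.36], "twist": [0, 0, -0.004], "claw": 0.6}
    - {"dp": [0.0085, 0.0045, 0.4], "twist": [0, 0, -0.004], "claw": 0.6}
    - {"dp": [0.0085, 0.0045, 0.412], "twist": [0, 0, -0.004], "claw": 0.6}
    - {"dp": [0.0085, 0.0045, 0.412], "twist": [0, 0, -0.004], "claw": 0.6}
    - {"dp": [0.0085, 0.0045, 0.412], "twist": [0, 0, -0.004], "claw": 0.6}

```text
time: 3.8
position: [0.4669, 0.0684, 0.0177]
orientation: [0.399, 0.917, 0.0, 0.001]
wrist_force: [-0.1, 0.0, 0.7]
gripper_width: 0.599
grasp_force: 0.0
```

```bash
python3 -c "
from fit import *
mv([.4655,.068,.0165],43.05)
"
```

```text
t 3.8 pos [0.4669 0.0684 0.0177] dp [ 0.0025 -0.0051  0.0047] tw [ 0.06  0.04 -0.03] [ 0.0007  0.0005 -0.0004] F [-0.08  0.02  0.66] w 0.599
```

Emit:
play_rows:
  commands:
    - {"dp": [0.0025, -0.005, 0.004], "twist": [0, 0, 0], "claw": 0.6}
    - {"dp": [0.0025, -0.005, 0.004], "twist": [0, 0, 0], "claw": 0.45}
    - {"dp": [0.0025, -0.005, 0.004], "twist": [0, 0, 0], "claw": 0.35}
    - {"dp": [0.0025, -0.005, 0.004], "twist": [0, 0, 0], "claw": 0.2}
    - {"dp": [0.0025, -0.005, 0.004], "twist": [0, 0, 0], "claw": 0.0}
    - {"dp": [0.0025, -0.005, 0.004], "twist": [0, 0, 0], "claw": 0.0}
    - {"dp": [0.0025, -0.005, 0.004], "twist": [0, 0, 0], "claw": 0.0}
    - {"dp": [0.0025, -0.005, 0.004], "twist": [0, 0, 0], "claw": 0.0}

```text
time: 4.8
position: [0.4652, 0.0683, 0.0164]
orientation: [0.398, 0.917, 0.0, 0.0]
wrist_force: [-0.3, 0.6, 5.7]
gripper_width: 0.287
grasp_force: 59.8
```

```bash
python3 -c "
from fit import *
mv([.4655,.068,.0165],43.05); mv([.4655,.068,.0765],43.05)
"
```

```text
t 4.8 pos [0.4652 0.0683 0.0164] dp [-0.0016  0.0002 -0.0005] tw [ 0.04 -0.   -0.02] [ 0.0005 -0.     -0.0002] F [-0.31  0.59  5.66] w 0.287
t 4.8 pos [0.4652 0.0683 0.0164] dp [-0.0016  0.0004 -0.2405] tw [ 0.04 -0.   -0.02] [ 0.0005 -0.     -0.0002] F [-0.31  0.59  5.66] w 0.287
```

Emit:
play_rows:
  commands:
    - {"dp": [0, 0, -0.04], "twist": [0, 0, 0], "claw": 0}
    - {"dp": [0, 0, -0.08], "twist": [0, 0, 0], "claw": 0}
    - {"dp": [0, 0, -0.12], "twist": [0, 0, 0], "claw": 0}
    - {"dp": [0, 0, -0.16], "twist": [0, 0, 0], "claw": 0}
    - {"dp": [0, 0, -0.2], "twist": [0, 0, 0], "claw": 0}
    - {"dp": [0, 0, -0.24], "twist": [0, 0, 0], "claw": 0}
    - {"dp": [0, 0, -0.24], "twist": [0, 0, 0], "claw": 0}
    - {"dp": [0, 0, -0.24], "twist": [0, 0, 0], "claw": 0}

```text
time: 5.8
position: [0.4647, 0.068, 0.0759]
orientation: [0.399, 0.917, -0.0, -0.0]
wrist_force: [-0.3, -0.3, -6.5]
gripper_width: 0.286
grasp_force: 60.3
```

```bash
python3 -c "
from fit import *
mv([.4955,-.2839,.0765],13.11)
"
```

```text
t 5.8 pos [0.4647 0.068  0.0759] dp [-1.1129 -0.8703 -0.0022] tw [-2.000e-02 -0.000e+00  2.992e+01] [-2.000e-04 -0.000e+00  3.324e-01] F [-0.27 -0.3  -6.55] w 0.286
```

Emit:
play_rows:
  commands:
    - {"dp": [-0.08, -0.06, 0], "twist": [0, 0, 0.03], "claw": 0}
    - {"dp": [-0.2, -0.16, 0], "twist": [0, 0, 0.08], "claw": 0}
    - {"dp": [-0.35, -0.27, 0], "twist": [0, 0, 0.13], "claw": 0}
    - {"dp": [-0.5, -0.39, 0], "twist": [0, 0, 0.18], "claw": 0}
    - {"dp": [-0.65, -0.51, 0], "twist": [0, 0, 0.23], "claw": 0}
    - {"dp": [-0.78, -0.61, 0], "twist": [0, 0, 0.28], "claw": 0}
    - {"dp": [-0.9, -0.7, 0], "twist": [0, 0, 0.32], "claw": 0}
    - {"dp": [-1, -0.78, 0], "twist": [0, 0, 0.332], "claw": 0}

```text
time: 6.8
position: [0.4926, -0.2492, 0.0752]
orientation: [0.622, 0.783, -0.0, -0.001]
wrist_force: [0.2, -0.4, -6.3]
gripper_width: 0.291
grasp_force: 60.1
```

```bash
python3 -c "
from fit import *
mv([.4955,-.2839,.05],13.11)
"
```

```text
t 6.8 pos [ 0.4926 -0.2492  0.0752] dp [-0.1379 -0.0198  0.1009] tw [-0.05 -0.04 -0.06] [-0.0006 -0.0005 -0.0007] F [ 0.17 -0.37 -6.25] w 0.291
```

Emit:
play_rows:
  commands:
    - {"dp": [-0.06, -0.01, 0.03], "twist": [0, 0, 0], "claw": 0}
    - {"dp": [-0.11, -0.02, 0.06], "twist": [0, 0, 0], "claw": 0}
    - {"dp": [-0.138, -0.02, 0.09], "twist": [0, 0, 0], "claw": 0}
    - {"dp": [-0.138, -0.02, 0.1], "twist": [0, 0, 0], "claw": 0}
    - {"dp": [-0.138, -0.02, 0.1], "twist": [0, 0, 0], "claw": 0}
    - {"dp": [-0.138, -0.02, 0.1], "twist": [0, 0, 0], "claw": 0}
    - {"dp": [-0.138, -0.02, 0.1], "twist": [0, 0, 0], "claw": 0}
    - {"dp": [-0.138, -0.02, 0.1], "twist": [0, 0, 0], "claw": 0}

```text
time: 7.8
position: [0.4961, -0.2825, 0.0514]
orientation: [0.621, 0.783, 0.0, 0.0]
wrist_force: [-0.2, 1.1, -5.9]
gripper_width: 0.286
grasp_force: 60.0
```

```bash
python3 -c "
from fit import *
mv([.4955,-.2839,.05],13.11)
for n in('top','side'):
    p=read_camera(n); a=p['frame'][130:290,270:470] if n=='top' else p['frame'][130:250,240:400]
    cv2.imwrite('pics/'+n+'2.png',cv2.resize(a[:,:,::-1],None,fx=4,fy=4,interpolation=cv2.INTER_CUBIC)[:600])
"
```

```text
t 7.8 pos [ 0.4961 -0.2825  0.0514] dp [-0.0051 -0.0037  0.0054] tw [0.02 0.02 0.05] [0.0003 0.0002 0.0006] F [-0.18  1.06 -5.86] w 0.286
```

View pics/top2.png

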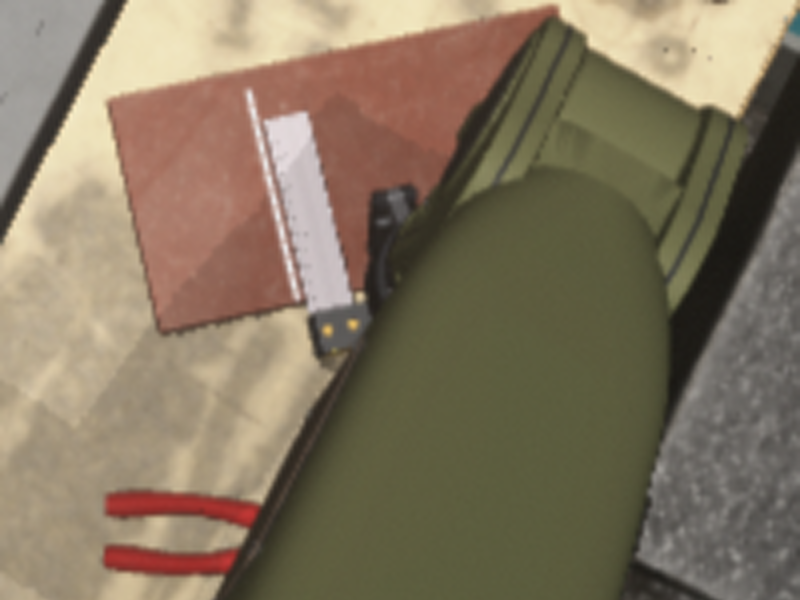

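View pics/side2.png

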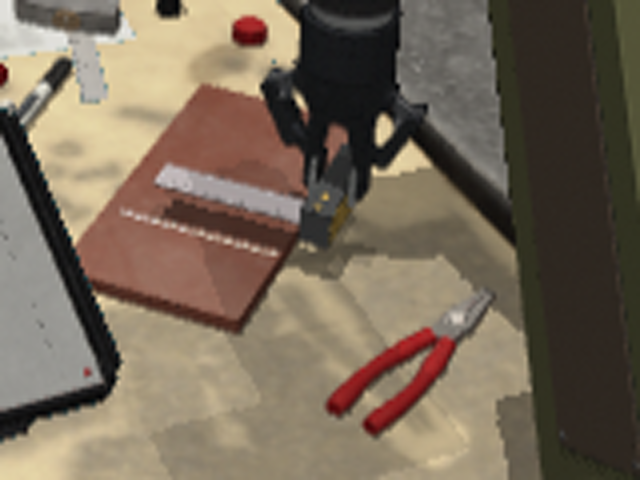

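Emit:
play_rows:
  commands:
    - {"dp": [-0.003, -0.004, 0.03], "twist": [0, 0, 0], "claw": 0}
    - {"dp": [-0.003, -0.004, 0.06], "twist": [0, 0, 0], "claw": 0}
    - {"dp": [-0.003, -0.004, 0.09], "twist": [0, 0, 0], "claw": 0}
    - {"dp": [-0.003, -0.004, 0.11], "twist": [0, 0, 0], "claw": 0}
    - {"dp": [-0.003, -0.004, 0.12], "twist": [0, 0, 0], "claw": 0}
    - {"dp": [-0.003, -0.004, 0.13], "twist": [0, 0, 0], "claw": 0}
    - {"dp": [-0.003, -0.004, 0.135], "twist": [0, 0, 0], "claw": 0}
    - {"dp": [-0.003, -0.004, 0.135], "twist": [0, 0, 0], "claw": 0}

```text
time: 8.9
position: [0.4952, -0.2835, 0.0173]
orientation: [0.622, 0.783, 0.0, 0.0]
wrist_force: [-0.7, 0.1, -6.6]
gripper_width: 0.285
grasp_force: 60.2
```

```bash
cat > chk.py <<'E'
from fit import *
import sys
# crop-free numeric check: line centre & blade outer edge per camera, via local 2-D profile along board y
b=[.6018,-.273,.2288]
mv([.4955,-.2839,.0174],13.11)
def bw(x,y,z): return world(b,np.array([[x,y,z]])/1e3)[0]
for n in("top","side"):
    p=read_camera(n); g=p["frame"].astype(np.float32)
    for zz,lab in((16,"line"),(20.5,"blade")):
        out=[]
        ys=np.arange(20,90,.5)
        for x in(-65,-50,-35,-20,-5,10):
            uv=proj(p,np.array([bw(x,y,zz) for y in ys])).astype(np.float32)
            out.append(cv2.remap(g,uv[None,:,0],uv[None,:,1],cv2.INTER_LINEAR)[0].mean(1))
        pr=np.array(out)
        if lab=="line":
            for r in pr: print(n,lab," ".join("%d"%v for v in r[::4]))
        else:
            for r in pr: print(n,lab," ".join("%d"%v for v in r[::4]))
    save(p,n+"_chk%d.png"%int(status.observe()["time"]*100))
E
python3 chk.py
```

```text
t 8.9 pos [ 0.4952 -0.2835  0.0173] dp [-0.0017  0.001  -0.0002] tw [0.   0.   0.03] [0.     0.     0.0004] F [-0.67  0.11 -6.6 ] w 0.285
top line 94 98 98 98 100 112 144 180 194 197 198 196 194 194 196 199 199 198 195 193 175 154 121 103 103 106 109 112 109 108 105 101 99 98 98
top line 96 95 94 94 95 103 137 184 194 196 197 195 193 194 197 199 200 193 183 174 169 167 135 110 104 103 103 103 103 103 103 104 104 104 105
top line 99 99 99 100 104 115 172 194 196 196 196 195 193 194 197 199 200 199 198 201 196 180 126 108 101 101 102 101 102 103 104 104 104 105 104
top line 99 99 98 99 101 110 136 181 193 197 198 195 194 195 198 200 199 187 181 190 175 155 126 109 108 110 113 113 111 112 117 125 127 128 128
top line 102 103 103 103 104 114 152 190 198 198 198 197 195 195 197 199 200 200 202 203 200 181 146 127 124 124 126 126 126 126 128 129 131 134 139
top line 107 105 104 104 106 117 157 183 195 198 200 203 208 216 220 215 211 209 215 203 197 182 137 125 120 119 121 122 123 124 126 126 128 132 138
top blade 92 97 98 98 98 101 129 165 191 197 198 197 195 194 195 198 199 198 196 191 17
[... 1804 characters left out ...]
8 94 101 110 129 145 162 161 161 160 160 159 157 153 151 150 143 129 116 109 103 96 96 94 92 91 91 90 91 91 91 91 92 92
side blade 91 91 94 101 108 123 139 155 161 161 161 160 161 162 162 162 161 154 141 126 110 105 116 125 119 101 89 89 90 90 90 91 91 92 92
side blade 90 91 94 104 114 124 136 150 162 162 161 161 161 161 160 155 146 144 140 136 131 123 129 153 147 120 95 98 102 107 108 109 110 110 111
side blade 92 94 96 105 115 125 137 149 160 163 162 162 161 161 162 162 162 163 158 144 126 120 129 136 134 124 114 109 110 110 110 111 112 114 116
side blade 93 95 98 106 121 137 149 155 159 164 168 173 176 174 168 166 163 156 147 137 122 104 108 117 120 112 106 105 106 107 108 109 111 113 114
```

```bash
cat > rel.py <<'E'
from fit import *
BP={"top":np.array([.6015,-.2722,.2276]),"side":np.array([.6022,-.2737,.2299])}
def rel(n,zoff,fitboard=None,x0=(-100,10,0),ss=8):
    "square pose in the board frame (mm, deg), by this camera alone"
    p=read_camera(n); b=BP[n]
    W=lambda X: world(b,X)
    roiX=box(-60,75,15,85,16,16)[4:]; q=proj(p,W(roiX)); u0,v0=np.floor(q.min(0)).astype(int)-1; u1,v1=np.ceil(q.max(0)).astype(int)+2
    img=p["frame"][v0:v1,u0:u1].astype(np.float32)
    m=np.zeros(img.shape[:2],np.uint8); cv2.fillConvexPoly(m,cv2.convexHull((q-[u0,v0]).round().astype(np.int32)),1); m=m.ravel()>0
    Y=img.reshape(-1,3)[m]
    def cost(z):
        pose=[z[0]/1e3,z[1]/1e3,np.radians(z[2]),zoff/1e3]
        lab=np.zeros(((v1-v0)*ss,(u1-u0)*ss),np.uint8)
        for X,l in((W(L),1),(W(world(pose,BL)),2),(W(world(pose,BL[4:])),3)):
            r=(proj(p,X)-[u0-.5,v0-.5])*ss-.5
            cv2.fillConvexPoly(lab,cv2.convexHull(np.round(r*16).astype(np.int32)),l,shift=4)
        A=np.stack([cv2.resize((lab==k).astype(np.float32),(u1-u0,v1-v0),interpolation=cv2.INTER_AREA).ravel()[m] for k in range(4)],1)
        A=A[:,A.sum(0)>.5]; w=np.linalg.lstsq(A,Y,rcond=None)[0]
        return np.minimum(np.abs(Y-A@w),70).mean()
    x=np.array(x0,float)
    for st in(3,1,.5):
        sim=np.vstack([x,x+[st,0,0],x+[0,st,0],x+[0,0,st]])
        r=minimize(cost,x,method="Nelder-Mead",options=dict(initial_simplex=sim,xatol=.02,fatol=1e-3,maxiter=150)); x=r.x
    print(n,"square in board frame",x.round(2),round(r.fun,2)); return p,x
if __name__=="__main__":
    import sys
    for n in("top","side"): rel(n,float(sys.argv[1]),x0=(float(sys.argv[2]),10,0))
    mv([.4955,-.2839,.0174],13.11)
E
python3 rel.py 1 -106
```

```text
top square in board frame [-103.97   10.91   -0.36] 10.15
side square in board frame [-104.08   11.76   -0.18] 9.63
t 9.1 pos [ 0.4952 -0.2836  0.0175] dp [-0.0015  0.0007  0.0003] tw [0.01 0.01 0.04] [0.0002 0.0001 0.0004] F [ 0.5   0.09 -6.87] w 0.289
```

Emit:
play_rows:
  commands:
    - {"dp": [-0.005, 0.006, 0.002], "twist": [0, 0, -0.003], "claw": 0}
    - {"dp": [-0.005, 0.012, 0.002], "twist": [0, 0, -0.003], "claw": 0}
    - {"dp": [-0.005, 0.018, 0.002], "twist": [0, 0, -0.003], "claw": 0}
    - {"dp": [-0.005, 0.024, 0.002], "twist": [0, 0, -0.003], "claw": 0}
    - {"dp": [-0.005, 0.03, 0.002], "twist": [0, 0, -0.003], "claw": 0}
    - {"dp": [-0.005, 0.036, 0.002], "twist": [0, 0, -0.003], "claw": 0}
    - {"dp": [-0.005, 0.036, 0.002], "twist": [0, 0, -0.003], "claw": 0}
    - {"dp": [-0.005, 0.036, 0.002], "twist": [0, 0, -0.003], "claw": 0}

```text
time: 10.1
position: [0.5041, -0.2826, 0.0168]
orientation: [0.62, 0.785, -0.0, -0.0]
wrist_force: [-0.1, 0.4, -5.9]
gripper_width: 0.291
grasp_force: 60.2
```

```bash
python3 rel.py 0.5 -95; python3 rel.py 0.5 -94 | head -2
```

```text
top square in board frame [-9.492e+01  9.790e+00 -7.000e-02] 10.49
side square in board frame [-95.75  10.75   0.11] 9.37
t 10.2 pos [ 0.5041 -0.2827  0.0168] dp [ 0.0032 -0.0346 -0.0025] tw [-0.01 -0.    0.3 ] [-0.0001 -0.      0.0034] F [ 0.24  0.36 -5.93] w 0.291
top square in board frame [-9.51e+01  9.75e+00 -5.00e-02] 10.45
side square in board frame [-9.568e+01  1.069e+01  6.000e-02] 9.47
```

Emit:
play_rows:
  commands:
    - {"dp": [-0.001, 0.002, 0.0], "twist": [0, 0, 0], "claw": 0}
    - {"dp": [-0.001, 0.004, 0.0], "twist": [0, 0, 0], "claw": 0}
    - {"dp": [-0.001, 0.006, 0.0], "twist": [0, 0, 0], "claw": 0}
    - {"dp": [-0.001, 0.008, 0.001], "twist": [0, 0, 0], "claw": 0}
    - {"dp": [-0.001, 0.01, 0.001], "twist": [0, 0, 0], "claw": 0}
    - {"dp": [-0.001, 0.012, 0.001], "twist": [0, 0, 0], "claw": 0}
    - {"dp": [-0.001, 0.012, 0.001], "twist": [0, 0, 0], "claw": 0}
    - {"dp": [-0.001, 0.012, 0.001], "twist": [0, 0, 0], "claw": 0}

```text
time: 11.3
position: [0.5071, -0.2822, 0.0166]
orientation: [0.62, 0.785, -0.0, -0.0]
wrist_force: [-0.9, 0.0, -6.1]
gripper_width: 0.29
grasp_force: 60.2
```

```bash
python3 rel.py 0.3 -92.3
```

```text
top square in board frame [-9.213e+01  9.470e+00 -2.000e-02] 10.41
side square in board frame [-92.51  10.33   0.29] 9.51
t 11.4 pos [ 0.5071 -0.2822  0.0165] dp [ 0.0043 -0.0467 -0.0034] tw [-0.  -0.   0.3] [-0.     -0.      0.0034] F [-0.18  0.03 -6.06] w 0.287
```

Emit:
play_rows:
  commands:
    - {"dp": [0, 0.0, 0.001], "twist": [0, 0, 0], "claw": 0}
    - {"dp": [0, 0.0, 0.001], "twist": [0, 0, 0], "claw": 0}
    - {"dp": [0, 0.001, 0.002], "twist": [0, 0, 0], "claw": 0}
    - {"dp": [0, 0.001, 0.002], "twist": [0, 0, 0], "claw": 0}
    - {"dp": [0, 0.002, 0.002], "twist": [0, 0, 0], "claw": 0}
    - {"dp": [0, 0.002, 0.002], "twist": [0, 0, 0], "claw": 0}
    - {"dp": [0, 0.003, 0.002], "twist": [0, 0, 0], "claw": 0}
    - {"dp": [0, 0.003, 0.002], "twist": [0, 0, 0], "claw": 0}

```text
time: 12.4
position: [0.5072, -0.2823, 0.0164]
orientation: [0.62, 0.785, -0.001, -0.0]
wrist_force: [-5.6, 0.4, 4.1]
gripper_width: 0.29
grasp_force: 61.6
```

```bash
python3 rel.py 0.1 -91.5
```

```text
top square in board frame [-9.198e+01  9.460e+00 -1.000e-02] 10.38
side square in board frame [-92.02  10.36   0.21] 9.38
t 12.5 pos [ 0.5072 -0.2822  0.0164] dp [ 0.0043 -0.0472 -0.004 ] tw [-0.06  0.01  0.29] [-0.0007  0.0001  0.0032] F [-5.1  -0.59  4.9 ] w 0.284
```

Emit:
play_rows:
  commands:
    - {"dp": [0, 0.0, -0.001], "twist": [0, 0, 0], "claw": 0}
    - {"dp": [0, 0.0, -0.0015], "twist": [0, 0, 0], "claw": 0}
    - {"dp": [0, 0.0, -0.0015], "twist": [0, 0, 0], "claw": 0}
    - {"dp": [0, 0.0, -0.0015], "twist": [0, 0, 0], "claw": 0}
    - {"dp": [0, 0.0, -0.0015], "twist": [0, 0, 0], "claw": 0}
    - {"dp": [0, 0.0, -0.0015], "twist": [0, 0, 0], "claw": 0}
    - {"dp": [0, 0.0, -0.0015], "twist": [0, 0, 0], "claw": 0}
    - {"dp": [0, 0.0, -0.0015], "twist": [0, 0, 0], "claw": 0}

```text
time: 13.5
position: [0.5072, -0.2822, 0.0164]
orientation: [0.62, 0.785, -0.001, -0.0]
wrist_force: [-5.4, -0.7, 2.6]
gripper_width: 0.281
grasp_force: 61.4
```

```bash
python3 rel.py 0.1 -91.5
```

```text
top square in board frame [-9.185e+01  9.440e+00 -1.000e-02] 10.35
side square in board frame [-92.27   9.82   0.62] 9.52
t 13.6 pos [ 0.5072 -0.2822  0.0164] dp [ 0.0044 -0.0471 -0.0038] tw [-0.07  0.01  0.29] [-0.0008  0.0001  0.0032] F [-5.24 -1.17  2.82] w 0.289
```

Emit:
play_rows:
  commands:
    - {"dp": [0, 0.0, -0.001], "twist": [0, 0, 0], "claw": 0}
    - {"dp": [0, 0.0, -0.002], "twist": [0, 0, 0], "claw": 0}
    - {"dp": [0, 0.0, -0.002], "twist": [0, 0, 0], "claw": 0}
    - {"dp": [0, 0.0, -0.002], "twist": [0, 0, 0], "claw": 0}
    - {"dp": [0, 0.0, -0.002], "twist": [0, 0, 0], "claw": 0}
    - {"dp": [0, 0.0, -0.002], "twist": [0, 0, 0], "claw": 0}
    - {"dp": [0, 0.0, -0.002], "twist": [0, 0, 0], "claw": 0}
    - {"dp": [0, 0.0, -0.002], "twist": [0, 0, 0], "claw": 0}

```text
time: 14.6
position: [0.5079, -0.2821, 0.0169]
orientation: [0.62, 0.785, 0.0, 0.0]
wrist_force: [-0.2, 0.1, -6.5]
gripper_width: 0.288
grasp_force: 60.3
```

```bash
python3 -c "
from h import *
mv([.4955,-.2839,.0174],13.11)"
```

```text
t 14.6 pos [ 0.5079 -0.2821  0.0169] dp [ 0.0043 -0.0499 -0.0018] tw [0.  0.  0.3] [0.     0.     0.0034] F [-0.22  0.12 -6.46] w 0.288
```

Emit:
play_rows:
  commands:
    - {"dp": [0, 0.0005, 0], "twist": [0, 0, 0], "claw": 0}
    - {"dp": [0, 0.001, 0], "twist": [0, 0, 0], "claw": 0}
    - {"dp": [0, 0.0015, 0], "twist": [0, 0, 0], "claw": 0}
    - {"dp": [0, 0.002, 0], "twist": [0, 0, 0], "claw": 0}
    - {"dp": [0, 0.0025, 0.0], "twist": [0, 0, 0], "claw": 0}
    - {"dp": [0, 0.003, 0.0], "twist": [0, 0, 0], "claw": 0}
    - {"dp": [0, 0.003, 0.0], "twist": [0, 0, 0], "claw": 0}
    - {"dp": [0, 0.003, 0.0], "twist": [0, 0, 0], "claw": 0}

```text
time: 15.6
position: [0.5086, -0.2819, 0.0169]
orientation: [0.62, 0.785, 0.0, 0.0]
wrist_force: [0.2, -0.3, -7.3]
gripper_width: 0.286
grasp_force: 60.3
```

```bash
python3 rel.py 0.4 -91.2; python3 -c "
from h import *
print(status.observe()['ft_torque'])"
```

```text
top square in board frame [-90.71   9.92  -0.38] 10.59
side square in board frame [-91.47  10.17   0.19] 9.56
t 15.7 pos [ 0.5086 -0.2819  0.0169] dp [ 0.0042 -0.0528 -0.0019] tw [-0.  -0.   0.3] [-0.     -0.      0.0034] F [ 1.53 -0.37 -7.  ] w 0.289
[-0.01206481  0.03062882  0.01010438]
```

Not touching yet; continue in the same way.

Emit:
play_rows:
  commands:
    - {"dp": [0, 0.0005, 0], "twist": [0, 0, 0], "claw": 0}
    - {"dp": [0, 0.001, 0], "twist": [0, 0, 0], "claw": 0}
    - {"dp": [0, 0.0015, 0], "twist": [0, 0, 0], "claw": 0}
    - {"dp": [0, 0.002, 0], "twist": [0, 0, 0], "claw": 0}
    - {"dp": [0, 0.0025, 0.0], "twist": [0, 0, 0], "claw": 0}
    - {"dp": [0, 0.003, 0.0], "twist": [0, 0, 0], "claw": 0}
    - {"dp": [0, 0.003, 0.0], "twist": [0, 0, 0], "claw": 0}
    - {"dp": [0, 0.003, 0.0], "twist": [0, 0, 0], "claw": 0}

```text
time: 16.7
position: [0.5091, -0.2817, 0.0169]
orientation: [0.62, 0.785, -0.0, -0.0]
wrist_force: [-1.1, -0.6, -5.5]
gripper_width: 0.289
grasp_force: 60.2
```

```bash
python3 -c "
from h import *
mv([.4955,-.2839,.0174],13.11)
print(status.observe()['ft_torque'])"
```

```text
t 16.7 pos [ 0.5091 -0.2817  0.0169] dp [ 0.0042 -0.0548 -0.002 ] tw [-0.03  0.    0.29] [-0.0003  0.      0.0033] F [-1.11 -0.65 -5.47] w 0.289
[-0.11963007  0.27601014 -0.07371212]
```

Emit:
play_rows:
  commands:
    - {"dp": [0, 0.0005, 0], "twist": [0, 0, 0], "claw": 0}
    - {"dp": [0, 0.0005, 0], "twist": [0, 0, 0], "claw": 0}
    - {"dp": [0, 0.001, 0], "twist": [0, 0, 0], "claw": 0}
    - {"dp": [0, 0.001, 0], "twist": [0, 0, 0], "claw": 0}
    - {"dp": [0, 0.0015, 0.0], "twist": [0, 0, 0], "claw": 0}
    - {"dp": [0, 0.0015, 0.0], "twist": [0, 0, 0], "claw": 0}
    - {"dp": [0, 0.0015, 0.0], "twist": [0, 0, 0], "claw": 0}
    - {"dp": [0, 0.0015, 0.0], "twist": [0, 0, 0], "claw": 0}

```text
time: 17.7
position: [0.5092, -0.2816, 0.0168]
orientation: [0.62, 0.785, -0.0, -0.0]
wrist_force: [-3.3, -0.9, -3.7]
gripper_width: 0.287
grasp_force: 60.4
```

```bash
python3 rel.py 0.4 -91; python3 -c "
from h import *
print(status.observe()['ft_torque'])"
```

```text
top square in board frame [-89.68   9.85  -0.4 ] 10.39
side square in board frame [-9.069e+01  1.052e+01 -1.000e-02] 9.56
t 17.8 pos [ 0.5092 -0.2816  0.0168] dp [ 0.0039 -0.0554 -0.0022] tw [-0.05 -0.01  0.29] [-0.0006 -0.0001  0.0032] F [-4.59 -1.25 -5.38] w 0.288
[-0.41017181  1.04589224 -0.2243804 ]
```

Emit:
play_rows:
  commands:
    - {"dp": [0, 0, 0], "twist": [0, 0, 0.001], "claw": 0}
    - {"dp": [0, 0, 0], "twist": [0, 0, 0.002], "claw": 0}
    - {"dp": [0, 0, 0], "twist": [0, 0, 0.003], "claw": 0}
    - {"dp": [0, 0.0005, 0], "twist": [0, 0, 0.003], "claw": 0}
    - {"dp": [0, 0.0005, 0.0], "twist": [0, 0, 0.003], "claw": 0}
    - {"dp": [0, 0.0005, 0.0], "twist": [0, 0, 0.003], "claw": 0}
    - {"dp": [0, 0.0005, 0.0], "twist": [0, 0, 0.003], "claw": 0}
    - {"dp": [0, 0.0005, 0.0], "twist": [0, 0, 0.003], "claw": 0}

```text
time: 18.8
position: [0.5094, -0.2816, 0.0169]
orientation: [0.622, 0.783, -0.0, -0.0]
wrist_force: [-6.3, -2.5, -4.3]
gripper_width: 0.288
grasp_force: 60.4
```

```bash
python3 -c "
from h import *
mv([.4955,-.2839,.0174],13.11)
for i in range(3): print(status.observe()['ft_torque'],status.observe()['wrist_force']); read_camera('top')"
```

```text
t 18.8 pos [ 0.5094 -0.2816  0.0169] dp [ 0.0037 -0.0562 -0.0021] tw [-0.04 -0.01  0.03] [-0.0005 -0.0001  0.0004] F [-6.3  -2.5  -4.33] w 0.288
[-0.41711951  1.07390776 -0.15972932] [-6.30129034 -2.49953677 -4.32791831]
[-0.4155588   1.11647579 -0.13873316] [-3.94700015 -1.91843767 -3.69767575]
[-0.46466809  1.10720073 -0.19892209] [-5.28992195 -2.900225   -4.76251308]
```

Emit:
play_rows:
  commands:
    - {"dp": [0, 0, 0], "twist": [0, 0, 0.001], "claw": 0}
    - {"dp": [0, 0, 0], "twist": [0, 0, 0.002], "claw": 0}
    - {"dp": [0, 0, 0], "twist": [0, 0, 0.003], "claw": 0}
    - {"dp": [0, 0, 0], "twist": [0, 0, 0.004], "claw": 0}
    - {"dp": [0, 0, 0.0], "twist": [0, 0, 0.004], "claw": 0}
    - {"dp": [0, 0, 0.0], "twist": [0, 0, 0.004], "claw": 0}
    - {"dp": [0, 0, 0.0], "twist": [0, 0, 0.004], "claw": 0}
    - {"dp": [0, 0, 0.0], "twist": [0, 0, 0.004], "claw": 0}

```text
time: 19.95
position: [0.5094, -0.2816, 0.0168]
orientation: [0.624, 0.782, -0.0, -0.0]
wrist_force: [-4.7, -2.8, -5.3]
gripper_width: 0.293
grasp_force: 60.4
```

```bash
python3 -c "
from h import *
mv([.4955,-.2839,.0174],13.11)
for i in range(2): print(status.observe()['ft_torque'],status.observe()['wrist_force']); read_camera('top')"; python3 rel.py .4 -90.7
```

```text
t 19.95 pos [ 0.5094 -0.2816  0.0168] dp [ 0.0033 -0.0561 -0.0024] tw [-0.06 -0.   -0.26] [-0.0006 -0.     -0.0029] F [-4.75 -2.85 -5.27] w 0.293
[-0.41395244  1.14719541  0.22939548] [-4.74821775 -2.84578049 -5.26991027]
[-0.4098009   1.18766879  0.17794015] [-5.48969852 -1.79674217 -4.92383669]
top square in board frame [-89.85   9.48  -0.49] 10.47
side square in board frame [-9.033e+01  9.700e+00  6.000e-02] 9.34
t 20.15 pos [ 0.5094 -0.2816  0.0168] dp [ 0.0033 -0.0561 -0.0024] tw [-0.06 -0.   -0.26] [-0.0006 -0.     -0.0029] F [-4.91 -2.45 -5.03] w 0.287
```

Emit:
play_rows:
  commands:
    - {"dp": [0.001, 0, 0], "twist": [0, 0, -0.001], "claw": 0}
    - {"dp": [0.002, 0, 0], "twist": [0, 0, -0.002], "claw": 0}
    - {"dp": [0.002, 0, 0], "twist": [0, 0, -0.002], "claw": 0}
    - {"dp": [0.002, 0, 0], "twist": [0, 0, -0.002], "claw": 0}
    - {"dp": [0.002, 0, 0.0], "twist": [0, 0, -0.002], "claw": 0}
    - {"dp": [0.002, 0, 0.0], "twist": [0, 0, -0.002], "claw": 0}
    - {"dp": [0.002, 0, 0.0], "twist": [0, 0, -0.002], "claw": 0}
    - {"dp": [0.002, 0, 0.0], "twist": [0, 0, -0.002], "claw": 0}

```text
time: 21.15
position: [0.5094, -0.2816, 0.0168]
orientation: [0.623, 0.783, -0.001, 0.0]
wrist_force: [-5.0, -2.7, -4.6]
gripper_width: 0.291
grasp_force: 60.3
```

```bash
python3 -c "
from h import *
mv([.4955,-.2839,.0174],13.11)
for i in range(2): print(status.observe()['ft_torque'],status.observe()['wrist_force']); read_camera('top')
P=[cv2.resize(read_camera(n)['frame'][v:v+68,u:u+80,::-1],None,fx=5,fy=5,interpolation=cv2.INTER_CUBIC) for n,u,v in(('top',310,150),('side',265,155))]
cv2.imwrite('pics/z3.png',np.hstack(P))"; python3 rel.py .4 -90.7
```

```text
t 21.15 pos [ 0.5094 -0.2816  0.0168] dp [ 0.0035 -0.0562 -0.0023] tw [-0.05  0.05 -0.12] [-0.0006  0.0005 -0.0014] F [-5.04 -2.74 -4.55] w 0.291
[-0.68880422  1.03554324  0.07984473] [-5.04277422 -2.74161148 -4.55402162]
[-0.6048983   1.11743736  0.05678042] [-5.68270271 -2.3563808  -5.28922667]
top square in board frame [-89.93   9.83  -0.57] 10.47
side square in board frame [-89.98   9.89   0.11] 9.33
t 21.45 pos [ 0.5094 -0.2816  0.0168] dp [ 0.0034 -0.0561 -0.0023] tw [-0.06  0.05 -0.12] [-0.0006  0.0005 -0.0014] F [-5.99 -3.25 -5.67] w 0.29
```

View pics/z3.png

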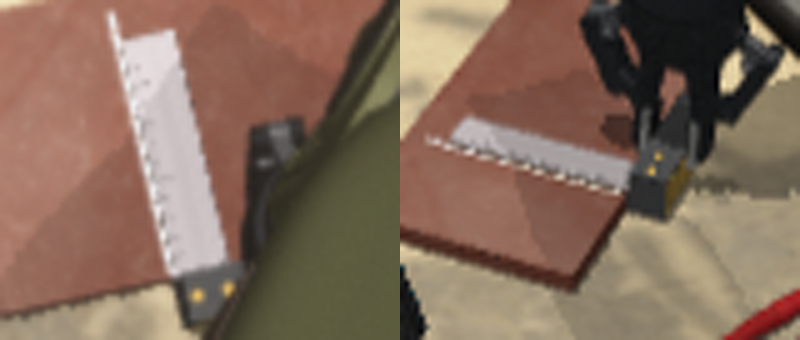

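Emit:
play_rows:
  commands:
    - {"dp": [0, 0.0005, 0.0005], "twist": [0, 0, 0], "claw": 0}
    - {"dp": [0, 0.0005, 0.001], "twist": [0, 0, 0], "claw": 0}
    - {"dp": [0, 0.001, 0.0015], "twist": [0, 0, 0], "claw": 0}
    - {"dp": [0, 0.001, 0.002], "twist": [0, 0, 0], "claw": 0}
    - {"dp": [0, 0.001, 0.002], "twist": [0, 0, 0], "claw": 0}
    - {"dp": [0, 0.001, 0.002], "twist": [0, 0, 0], "claw": 0}
    - {"dp": [0, 0.001, 0.002], "twist": [0, 0, 0], "claw": 0}
    - {"dp": [0, 0.001, 0.002], "twist": [0, 0, 0], "claw": 0}

```text
time: 22.45
position: [0.5094, -0.2815, 0.0167]
orientation: [0.623, 0.783, -0.001, -0.0]
wrist_force: [-6.6, -2.7, -2.7]
gripper_width: 0.293
grasp_force: 60.8
```

```bash
python3 -c "
from h import *
mv([.4955,-.2839,.0174],13.11)
for i in range(2): print(status.observe()['ft_torque'],status.observe()['wrist_force']); read_camera('top')
"; python3 rel.py 0 -90.7
```

```text
t 22.45 pos [ 0.5094 -0.2815  0.0167] dp [ 0.0033 -0.0561 -0.0027] tw [-0.07  0.05 -0.12] [-0.0008  0.0006 -0.0014] F [-6.56 -2.72 -2.72] w 0.293
[-0.48847216  1.36554576  0.03014318] [-6.56249575 -2.72230765 -2.71765845]
[-0.5752421   1.35060267  0.07541446] [-5.62668505 -3.92748672 -1.58172982]
top square in board frame [-89.68   9.6   -0.49] 10.36
side square in board frame [-9.019e+01  9.440e+00  6.000e-02] 9.41
t 22.65 pos [ 0.5094 -0.2816  0.0167] dp [ 0.0033 -0.0562 -0.0028] tw [-0.07  0.05 -0.13] [-0.0008  0.0006 -0.0014] F [-7.26 -3.62 -2.24] w 0.284
```

Emit:
play_rows:
  commands:
    - {"dp": [0, 0, 0.001], "twist": [0, 0, 0], "claw": 0}
    - {"dp": [0, 0, 0.002], "twist": [0, 0, 0], "claw": 0}
    - {"dp": [0, 0, 0.003], "twist": [0, 0, 0], "claw": 0}
    - {"dp": [0, 0, 0.003], "twist": [0, 0, 0], "claw": 0}
    - {"dp": [0, 0, 0.003], "twist": [0, 0, 0], "claw": 0}
    - {"dp": [0, 0, 0.003], "twist": [0, 0, 0], "claw": 0}
    - {"dp": [0, 0, 0.003], "twist": [0, 0, 0], "claw": 0}
    - {"dp": [0, 0, 0.003], "twist": [0, 0, 0], "claw": 0}

```text
time: 23.65
position: [0.5094, -0.2815, 0.0164]
orientation: [0.623, 0.783, -0.001, 0.0]
wrist_force: [-7.5, -3.1, 1.1]
gripper_width: 0.293
grasp_force: 61.2
```

```bash
python3 -c "
from h import *
mv([.4955,-.2839,.0174],13.11)
for i in range(2): print(status.observe()['ft_torque'],status.observe()['wrist_force']); read_camera('top')
"
```

```text
t 23.65 pos [ 0.5094 -0.2815  0.0164] dp [ 0.0031 -0.0562 -0.0039] tw [-0.07  0.05 -0.12] [-0.0007  0.0006 -0.0014] F [-7.46 -3.06  1.08] w 0.293
[-0.38341002  1.5086807   0.0473389 ] [-7.4566371  -3.05957817  1.08078257]
[-0.41395811  1.5232569   0.05667072] [-6.98956803 -1.6315162   1.38349718]
```

Emit:
play_rows:
  commands:
    - {"dp": [0, 0, 0], "twist": [0, 0, 0], "claw": 0.3}
    - {"dp": [0, 0, 0], "twist": [0, 0, 0], "claw": 0.34}
    - {"dp": [0, 0, 0], "twist": [0, 0, 0], "claw": 0.38}
    - {"dp": [0, 0, 0], "twist": [0, 0, 0], "claw": 0.42}
    - {"dp": [0, 0, 0], "twist": [0, 0, 0], "claw": 0.46}
    - {"dp": [0, 0, 0], "twist": [0, 0, 0], "claw": 0.5}
    - {"dp": [0, 0, 0], "twist": [0, 0, 0], "claw": 0.5}
    - {"dp": [0, 0, 0], "twist": [0, 0, 0], "claw": 0.5}

```text
time: 24.75
position: [0.51, -0.281, 0.0156]
orientation: [0.623, 0.782, 0.0, -0.0]
wrist_force: [0.1, -0.7, -0.4]
gripper_width: 0.5
grasp_force: 0.0
```

```bash
python3 rel.py 0 -90.7
```

```text
top square in board frame [-89.88   9.94  -0.65] 10.45
side square in board frame [-90.66  10.57  -0.25] 9.15
t 24.85 pos [ 0.5099 -0.2811  0.0156] dp [ 0.0019 -0.0587 -0.0071] tw [-0.   -0.   -0.15] [-0.     -0.0001 -0.0016] F [-0.03  0.01 -0.1 ] w 0.502
```

Emit:
play_rows:
  commands:
    - {"dp": [0, 0, -0.02], "twist": [0, 0, 0], "claw": 0.5}
    - {"dp": [0, 0, -0.06], "twist": [0, 0, 0], "claw": 0.5}
    - {"dp": [0, 0, -0.12], "twist": [0, 0, 0], "claw": 0.5}
    - {"dp": [0, 0, -0.22], "twist": [0, 0, 0], "claw": 0.5}
    - {"dp": [0, 0, -0.35], "twist": [0, 0, 0], "claw": 0.5}
    - {"dp": [0.2, -0.1, -0.5], "twist": [0, 0, 0], "claw": 0.5}
    - {"dp": [0.4, -0.25, -0.6], "twist": [0, 0, 0], "claw": 0.5}
    - {"dp": [0.6, -0.4, -0.6], "twist": [0, 0, 0], "claw": 0.5}

```text
time: 25.85
position: [0.3865, -0.1629, 0.1682]
orientation: [0.623, 0.782, 0.001, 0.003]
wrist_force: [0.1, 0.5, 1.4]
gripper_width: 0.502
grasp_force: 0.0
```

Emit:
play_rows:
  commands:
    - {"dp": [0.2, -0.1, 0], "twist": [0, 0, 0], "claw": 0.5}
    - {"dp": [0.4, -0.2, 0], "twist": [0, 0, 0], "claw": 0.5}
    - {"dp": [0.6, -0.3, 0], "twist": [0, 0, 0], "claw": 0.5}
    - {"dp": [0.8, -0.3, 0], "twist": [0, 0, 0], "claw": 0.5}
    - {"dp": [0.9, -0.3, 0], "twist": [0, 0, 0], "claw": 0.5}
    - {"dp": [0.9, -0.3, 0], "twist": [0, 0, 0], "claw": 0.5}
    - {"dp": [0.9, -0.3, 0], "twist": [0, 0, 0], "claw": 0.5}
    - {"dp": [0.9, -0.3, 0], "twist": [0, 0, 0], "claw": 0.5}

```text
time: 26.85
position: [0.2624, 0.0387, 0.1654]
orientation: [0.623, 0.782, 0.0, 0.0]
wrist_force: [-0.6, -0.9, -0.1]
gripper_width: 0.5
grasp_force: 0.0
```

```bash
cat > fin.py <<'E'
from fit import *
LAY["both"]=None
P=[]
for n,u,v in(('top',310,150),('side',265,155)):
    p=read_camera(n); b,_=fit(p,"board",[.6018,-.273,.2288],m=10)
    s,_=fit(p,"square",world(b,np.array([[-.091,.01,0]]))[0,:2].tolist()+[b[2]],m=4)
    d=s[:2]-b[:2]; c,k=np.cos(b[2]),np.sin(b[2])
    print(n,"board",b.round(4),np.degrees(b[2]).round(2),"square rel mm",(1e3*np.array([c*d[0]+k*d[1],-k*d[0]+c*d[1]])).round(2),np.degrees(s[2]-b[2]).round(2))
    P.append(cv2.resize(p["frame"][v:v+90,u:u+80,::-1],None,fx=5,fy=5,interpolation=cv2.INTER_CUBIC))
cv2.imwrite("pics/z4.png",np.hstack(P))
E
python3 fin.py; python3 rel.py 0 -91
```

```text
top board [ 0.6012 -0.2723  0.2281] 13.07 square rel mm [-89.96  10.56] -0.13
side board [ 0.6004 -0.2741  0.2132] 12.22 square rel mm [-90.24   9.03] -0.36
top square in board frame [-90.29   9.27  -0.22] 5.14
side square in board frame [-9.114e+01  9.600e+00 -4.000e-02] 6.16
t 27.05 pos [0.2621 0.0389 0.1652] dp [-1.4667  0.6226  0.5909] tw [-0.02  0.   -0.24] [-0.0002  0.     -0.0027] F [ 0.08 -0.38  0.39] w 0.498
```

View pics/z4.png

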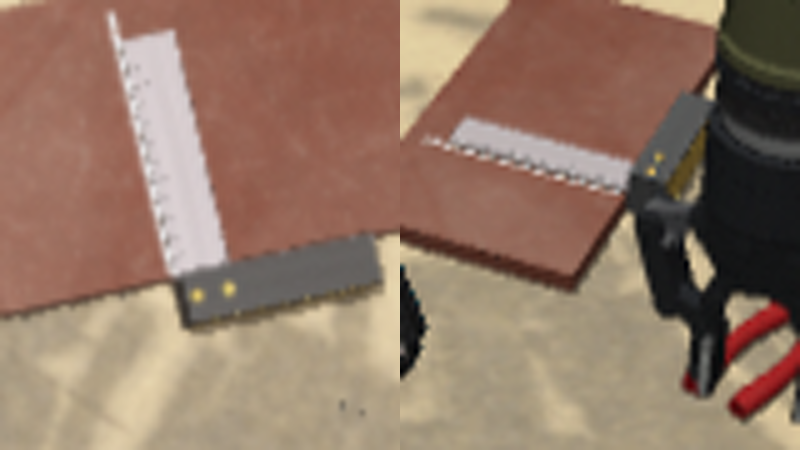

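```bash
python3 -c "
from h import *
print(workorder.finish_job())"
```

```text
the job is handed in; nothing more can be done
None
```

The job is handed in: the square stands with its stock flush against the board edge that faces the robot, pressed home at about 7 N before release, and the blade's graduated edge is within about 1 mm of the chalk line's middle. The board has not visibly moved, I saw no contact with the tape measure or pliers, and it took about 27 s; no verdict came back.

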